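# Isolate the heat press and draw its fuse carrier

## Robot

A 7-joint arm with a two-finger parallel gripper is mounted at the origin on the work surface. World frame = base frame: x ahead of the robot, y to its left, z up, the work surface at z = 0. Lengths are in m, angles in degrees, forces in N, time in s.
With the tool pointing down it reaches from about 0.4 to 0.85 m from the base axis. Payload 4.5 kg.
Tool frame: the origin (TCP) lies midway between the tips of the shut fingers; the grasp point (between the pads) lies 19 mm behind it; z points along the fingers, y is the direction in which the jaws open and shut (so a half turn about z gives the same grasp; the last joint's range is limited). The gripper opens to 88 mm and grips with 3 to 60 N. Pads are 18 mm wide; open, the fingers measure 123 mm over their backs; the gripper's body (75 mm by 187 mm) begins 45 mm behind the grasp point.
Start: joints at [-71.688, 39.483, -11.15, 89.685, 9.013, 51.709, -12.324], TCP at [0.176, 0.6, 0.239] pointing down, gripper open.
Joint ranges: [-172.22, 172.22], [-26.19, 119.32], [-84.43, 86.54], [7.71, 146.69], [-57.33, 237.33], [2.42, 119.75], [-152.13, 152.13]. Speed limits (degrees/s): [147.25, 147.25, 180, 180, 180, 180, 180].

## Interface

Orientations are given as a 3x3 rotation matrix whose columns are the frame's x, y, z axes.
In Python, from plant import status, cams, workorder gives the robot as it stands.
- The arm moves only by the tool send_rows, never from a script. Its arguments are lists of equal length, an entry for each row: "gripper": the closure, from 0 (fully open) to 1 (shut); "delta_pos": the shift along the tool's x, y, z in m, a list of three; "spin": the turn about the tool's z in rad. In form: {"gripper": [gripper, ...], "delta_pos": [[dx, dy, dz], ...], "spin": [spin, ...]}. A call has 1 to 12 rows; each row shifts and turns the pose as measured when the row begins, along the tool's axes as they then stand; what a row does not reach is not made up. A row lasts 1/8 s, in which the tool goes at most 62.5 mm and 10.7 degrees, less where a joint would pass 70% of its speed; a pose out of reach is approached as far as the arm can. A call with a gripper value outside its range is refused whole. The fingers move at their own pace and stop on an object; "newtons" is the grip in N (left out, the last holds). Time passes only in rows, so rows that do not move let the fingers close. It gives the time, the measured TCP pose, the force and the opening at its end, in the units of the state.
- status.get_state(): the state, without advancing time (a new reading comes with each control period).
- cams.get_image(name): name is "scene" or "top" or "wrist"; returns (picture, depth): 384x512x3 uint8, red, green, blue; 384x512 float32, m along the optical axis (not along the pixel's ray), 0 where there is no reading.
- cams.camera_params(name): a dict with "intrinsics" (3x3 intrinsics, pixels), "distortion" ([k1, k2, p1, p2, k3] as OpenCV has them; the pictures are not rectified), "world_from_camera" (4x4, takes a point from camera to world coordinates). Camera axes: x right, y down, z forward; pixel columns grow to the right and rows downward; lengths in m; the calibration is good to about 2 mm. A picture is of the moment at which its call begins: read the wrist's pose just before it. camera_params takes no time and is no camera call; for the wrist camera it gives the pose at the moment of the call.
- workorder.hand_in(): hands the job in, once; it reports no verdict.
The state is a dict: "clock": time; "qpos": joint angles; "qvel": joint speeds; "tau": joint torques, N m; "eef_pos": TCP position; "tool_rot": TCP orientation; "contact_force": force on the tool from outside, world axes, zero at the start; "ft_torque": the same for the moment, N m; "opening": finger opening in m.
Only numpy, scipy, OpenCV 4.12 (cv2) and the standard library are available. Lean on these libraries where they do the work, as an engineer would, in place of code of your own. Each camera call takes 0.05 s, during which the arm holds its last target.

## Task

The heat press needs its fuse checked: first flip the isolator's red handle over from the red stripe (on) to the green stripe (off), and only then pinch the two white side catches of the orange fuse carrier together and lift the carrier out of its holder until its foot is at least 10 cm above the holder's top. Finish while still holding it up there between the fingers with both catches pinched in; leave the blue carrier seated and everything else on the bench where it is.

Things in the scene. Friction and masses are not known exactly. Their poses are not given: they have to be found in the camera images.
- isolator_box: Grey isolator box fixed to the bench, 130 (x) by 110 (y) by 50 mm high; origin at the centre of its underside. On its top a red stripe (on) at the -x end and a green stripe (off) at the +x end. Two low steel cheeks, 75 mm high over the bench, carry the handle's hinge line, which runs along y above the origin, 64 mm above the bench.
- isolator (a joint): the isolator handle's hinge (rad): 0 leaning over the red stripe (on), 0.6 upright, 1.2 leaning over the green stripe (off). The handle is weighted: past upright it drops over to the other end by itself and rests there. Under 2 N at the bar moves it.
- handle_bar (a point): centre of the red round bar across the top of the isolator handle: bar 20 mm thick, 60 mm long along the box's y, 66 mm from the hinge line, on a flat steel arm 24 mm wide. On: 37 mm to the red side of the hinge line and 118 mm above the bench; upright: 130 mm above the bench.
- orange_holder: Grey fuse holder fixed to the bench, 100 (x) by 120 (y) by 50 mm high, with one stripe in orange at each y end; origin at the centre of its underside, z up. The orange carrier stands in its middle, hooked under its rim by its two catches until both are pinched in; then it slides straight up, 38 mm to come clear.
- orange_grip (a point): Point midway between the orange carrier's two white catch pads, half-way up them: 79 mm above the bench when seated (29 above the holder's top), 67 above the carrier's foot. Pads on its +y and -y sides, each 28 mm wide (x), 38 high; 56 mm over their outer faces, 46 when pinched in fully along y. Axes as the holder's when seated. Core 32 x 34 mm, top 27 mm above the point.
- orange_carrier: the orange fuse carrier (of the heat press), a block 32 (x) by 34 (y) by 94 mm high with a white catch on each y side, 0.15 kg; origin at the centre of its foot (underside), 12 mm above the bench when seated
- orange_catch_left (a joint): catch on the carrier's +y side (m): 0 sprung out and hooked, 0.005 fully in against the core; it lets the carrier out from about 0.0035. Spring about 3 N at rest, 6 N fully in; a grip of 20 N or more holds both fully in
- orange_catch_right (a joint): catch on the carrier's -y side (m): 0 sprung out and hooked, 0.005 fully in against the core; it lets the carrier out from about 0.0035. Spring about 3 N at rest, 6 N fully in; a grip of 20 N or more holds both fully in
- blue_holder: Grey fuse holder fixed to the bench, 100 (x) by 120 (y) by 50 mm high, with one stripe in blue at each y end; origin at the centre of its underside, z up. The blue carrier stands in its middle, hooked under its rim by its two catches until both are pinched in; then it slides straight up, 38 mm to come clear.
- blue_grip (a point): the blue fuse carrier (of another machine), which stays in its holder; same size and kind as the orange one, and the same point on it
- mug: white mug, 80 mm wide, 90 mm tall, origin at the centre of its underside; loose, to be left alone
- jar: glass jar with a steel lid, 70 mm wide, 80 mm tall, origin at the centre of its underside; loose, to be left alone
- screwdriver: black-handled screwdriver lying down, 200 mm long, origin under its middle; loose, to be left alone
- tape_roll: yellow tape roll lying flat, 90 mm wide, 25 mm tall, origin at the centre of its underside; loose, to be left alone
- tray: grey tray 120 x 90 x 30 mm, origin at the centre of its underside; loose, to be left alone
- wrench: steel wrench lying down, 180 mm long, origin under its middle; loose, to be left alone
- brush: brush with a wooden handle lying down, 200 mm long, origin under its middle; loose, to be left alone
There are look-alikes about, which are no part of the job. Leave any brown look-alike of the orange_holder alone.

How it is judged (in metres and radians):
On the way, in this order (a step that is already met when the one before it is completed fails the run):
1. the isolator handle is over at off while the orange carrier is still seated (value of joint isolator above 1.05 rad and z of orange_grip in the frame of orange_holder below 0.087 m), for 0.2 s.
2. the orange carrier is pinched by both catches and lifted out of its holder (value of joint each of orange_catch_left, orange_catch_right above 0.003 m and contact force between the fingers and orange_carrier above 4 N and z of orange_grip in the frame of orange_holder above 0.13 m), for 0.2 s.
At the end, for the whole second after the job is handed in: The isolator is at off (over 1.05 rad); the orange carrier hangs still (under 0.03 m/s) from the fingers, which press on it (over 4 N) and hold both catches at least 3 mm in, with its foot at least 95 mm above the top of its holder; the blue carrier is seated (value of joint isolator above 1.05 rad and value of joint each of orange_catch_left, orange_catch_right above 0.003 m and contact force between the fingers and orange_carrier above 4 N and z of orange_carrier in the frame of orange_holder above 0.145 m and linear speed of orange_carrier below 0.03 m/s and contact force between orange_carrier and orange_holder below 0.2 N and z of blue_grip in the frame of blue_holder below 0.085 m); the arm keeps its last pose, push and grip.
It fails at once if the orange carrier is drawn while the isolator is not off (z of orange_grip in the frame of orange_holder above 0.09 m and value of joint isolator below 1 rad).
It fails at once if the blue carrier is drawn up (z of blue_grip in the frame of blue_holder above 0.088 m).
It fails at once if a loose bystander is shifted by more than 3 cm (distance of any of mug, jar, screwdriver, tape_roll, tray, wrench, brush from where it was at the start of the episode above 0.03 m).
It also fails if it takes over 48 s, if anything falls off the work surface, if the arm or the gripper's body presses on something with over 40 N, if the wrist force passes 120 N, or if a joint passes its speed limit or range.

## Working session

There is one attempt and no reset: what is moved stays moved. The work goes in short steps, Python scripts to look and compute and a tool call to move; the robot and the scene stay as the last step left them, time stands still between calls to the robot, and variables do not carry over. Pictures are saved under pics/ and viewed, and the job is handed in when it is done.

Besides the shell and the picture viewer there is one more tool, called after "Emit:" as name([rows], argument=value, ...), one row to a line, values as JSON. send_rows: Moves the arm, as the interface text tells. Its arguments: {"type":"object","properties":{"gripper":{"type":"array","items":{"type":"number"}},"delta_pos":{"type":"array","items":{"type":"array","items":{"type":"number"}}},"spin":{"type":"array","items":{"type":"number"}},"newtons":{"type":"number"}},"required":["gripper","delta_pos","spin"]}

```bash
ls; mkdir -p pics; python3 - <<'E'
from plant import status,cams
import cv2,numpy as np
s=status.get_state();print({k:np.round(v,3).tolist() for k,v in s.items()})
for n in("scene","top"):
    p,d=cams.get_image(n);cv2.imwrite(f"pics/{n}0.png",p[:,:,::-1]);np.savez(f"{n}0.npz",p=p,d=d)
    c=cams.camera_params(n);print(n,{k:np.round(v,4).tolist() for k,v in c.items()})
E
```

```text
pics
{'clock': 0.0, 'qpos': [-71.687, 39.534, -11.145, 89.745, 9.013, 51.709, -12.325], 'qvel': [-0.012, -0.016, -0.06, -0.033, 0.075, 0.028, 0.058], 'tau': [-0.001, -52.757, -1.267, -15.343, -0.053, 0.006, 0.0], 'eef_pos': [0.176, 0.599, 0.238], 'tool_rot': [[-0.959, 0.282, -0.0], [0.282, 0.959, -0.002], [-0.0, -0.002, -1.0]], 'contact_force': [-0.353, 0.348, -0.04], 'ft_torque': [-0.011, -0.024, -0.019], 'opening': 0.088}
scene {'intrinsics': [[397.9682, 0.0, 256.738], [0.0, 397.9682, 191.0055], [0.0, 0.0, 1.0]], 'distortion': [-0.0197, 0.0, 0.0, 0.0, 0.0], 'world_from_camera': [[0.2351, 0.6864, -0.6882, 1.4273], [0.972, -0.1682, 0.1642, -0.1882], [-0.0031, -0.7075, -0.7067, 0.9791], [0.0, 0.0, 0.0, 1.0]]}
top {'intrinsics': [[497.8865, 0.0, 257.9225], [0.0, 497.8865, 195.0305], [0.0, 0.0, 1.0]], 'distortion': [-0.0656, 0.0, 0.0, 0.0, 0.0], 'world_from_camera': [[0.0147, -0.9977, 0.0666, 0.4507], [-0.9999, -0.0144, 0.0053, -0.0092], [-0.0044, -0.0667, -0.9978, 1.7701], [0.0, 0.0, 0.0, 1.0]]}
```

View pics/scene0.png

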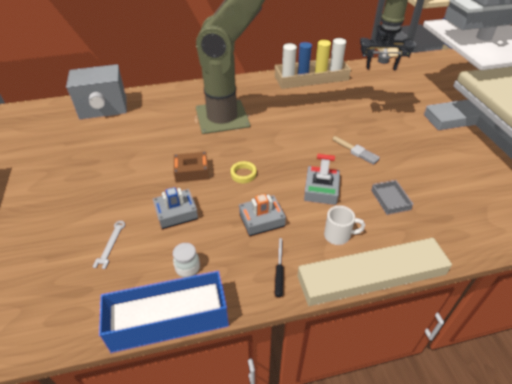

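View pics/top0.png

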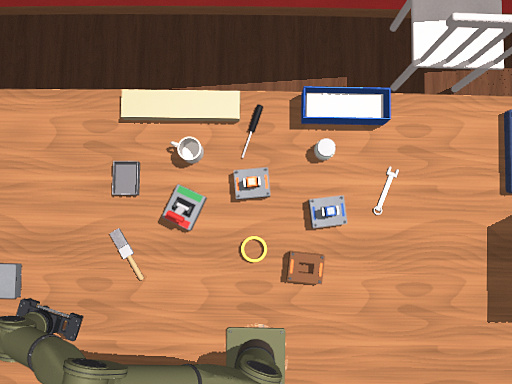

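The scene view shows the isolator at (323,183) with its red bar at (325,157). The orange holder is at (262,213), the blue one at (176,205), and the brown look-alike, which has no carrier, at (191,166). In the top view they are at (184,208), (251,183), (326,212) and (304,267). The only other thing that could pass for the orange carrier is the brown holder, and it is brown and empty. Next I'll check close crops and measure.

```bash
cat > h.py <<'E'
import numpy as np,cv2
from plant import cams
def ray(n,px,c=None):
    c=c or cams.camera_params(n);K=np.array(c["intrinsics"]);D=np.array(c["distortion"]);T=np.array(c["world_from_camera"])
    u=cv2.undistortPoints(np.array(px,float).reshape(-1,1,2),K,D).reshape(-1,2)
    d=np.c_[u,np.ones(len(u))]@T[:3,:3].T
    return T[:3,3],d
def plane(n,px,z,c=None):
    o,d=ray(n,px,c);return o+d*((z-o[2])/d[:,2])[:,None]
def depthpts(n,px,dep,c=None):
    o,d=ray(n,px,c);px=np.array(px,int).reshape(-1,2);return o+d*dep[px[:,1],px[:,0]][:,None]
E
python3 - <<'E'
import cv2,numpy as np
from h import *
t=np.load("top0.npz");p=t["p"];d=t["d"]
c=[cv2.resize(p[y:y+60,x:x+60,::-1],(380,380),interpolation=cv2.INTER_NEAREST) for x,y in((155,178),(222,153))]
cv2.imwrite("pics/crop0.png",np.hstack(c))
hsv=cv2.cvtColor(p,cv2.COLOR_RGB2HSV)
def go(name,x0,y0,x1,y1,lo,hi):
    m=np.zeros(d.shape,np.uint8);m[y0:y1,x0:x1]=cv2.inRange(hsv,lo,hi)[y0:y1,x0:x1]
    n,l,st,ce=cv2.connectedComponentsWithStats(m)
    for i in range(1,n):
        if st[i,4]<4:continue
        ys,xs=np.where(l==i);px=np.c_[xs,ys];P=depthpts("top",px,d)
        r=cv2.minAreaRect(px.astype(np.float32))
        print(name,ce[i].round(1),st[i,4],np.median(P,0).round(3),P.min(0).round(3),P.max(0).round(3),[np.round(v,1) for v in r])
go("red",155,180,215,240,(0,150,100),(6,255,255))
go("red2",155,180,215,240,(174,150,100),(180,255,255))
go("green",155,180,215,240,(45,80,60),(85,255,255))
go("orange",225,160,278,208,(3,130,120),(20,255,255))
go("bluec",300,190,352,235,(100,120,60),(130,255,255))
# grey tops by depth
for name,(x0,y0,x1,y1) in {"iso":(155,178,215,238),"orange":(225,160,278,208),"blue":(300,190,352,235)}.items():
    ys,xs=np.mgrid[y0:y1,x0:x1];px=np.c_[xs.ravel(),ys.ravel()];P=depthpts("top",px,d)
    k=(abs(P[:,2]-.05)<.008)
    if k.sum()>20:
        r=cv2.minAreaRect(P[k][:,:2].astype(np.float32));print(name,k.sum(),r,np.median(P[k][:,2]))
E
```

```text
red [176.8 218.7] 194 [0.479 0.273 0.056] [0.451 0.237 0.037] [0.504 0.321 0.134] [array([177.4, 218.7]), array([24.6,  8. ]), np.float64(26.6)]
green [189.2 193.5] 166 [0.566 0.239 0.05 ] [0.542 0.195 0.039] [0.593 0.282 0.062] [array([189.2, 193.5]), array([25.2,  6.5]), np.float64(25.0)]
orange [252.4 183.1] 1271 [ 0.614  0.016 -0.001] [ 0.451 -0.069 -0.015] [0.696 0.12  1.77 ] [array([251. , 183.5]), array([47., 52.]), np.float64(90.0)]
orange [266. 181.] 24 [ 0.617 -0.027  0.049] [ 0.594 -0.031  0.039] [ 0.635 -0.024  0.058] [array([265.9, 181. ]), array([12.2,  1.6]), np.float64(82.9)]
orange [251.2 181.6] 48 [0.609 0.024 0.102] [ 0.591  0.004 -0.   ] [0.629 0.041 0.112] [array([251.5, 181.5]), array([ 9., 11.]), np.float64(90.0)]
orange [237.2 183.8] 25 [0.603 0.073 0.052] [0.583 0.069 0.04 ] [0.624 0.077 0.061] [array([237.3, 184. ]), array([12.2,  1.9]), np.float64(82.9)]
bluec [342.3 209.3] 24 [ 0.52  -0.292  0.05 ] [ 0.501 -0.299  0.037] [ 0.542 -0.288  0.057] [array([342.2, 209.1]), array([12.,  2.]), np.float64(80.5)]
bluec [313.8 212.9] 22 [ 0.508 -0.195  0.05 ] [ 0.485 -0.198  0.044] [ 0.527 -0.191  0.055] [array([313.8, 213. ]), array([12. ,  1.6]), np.float64(82.9)]
bluec [330.  210.9] 43 [ 0.512 -0.244  0.103] [ 0.495 -0.265  0.019] [ 0.529 -0.225  0.112] [array([330.2, 210.7]), array([ 9.4, 10.2]), np.float64(82.9)]
iso 806 ((0.5220638513565063, 0.2583239674568176), (0.1103145182132721, 0.1271994560956955), 65.6956558227539) 0.049158376046253505
orange 761 ((0.607322633266449, 0.024222835898399353), (0.09996155649423599, 0.11958715319633484), 5.787440299987793) 0.04889140417379134
blue 759 ((0.5136620998382568, -0.24242034554481506), (0.0965743213891983, 0.12154566496610641), 7.647411346435547) 0.04886857075275208
```

View pics/crop0.png

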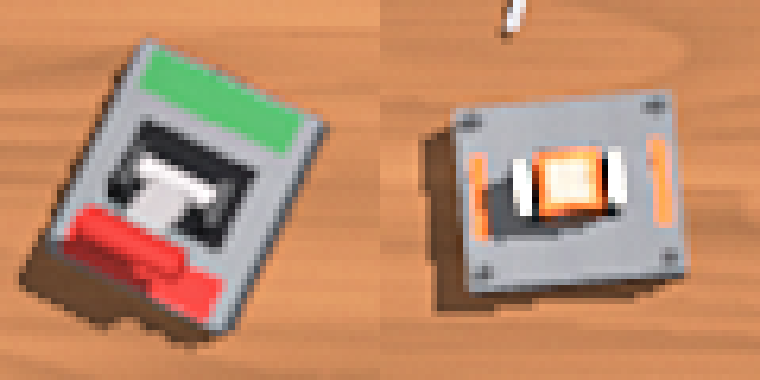

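```bash
python3 - <<'E'
import cv2,numpy as np
from h import *
for n in("top","scene"):
    t=np.load(n+"0.npz");p=t["p"];d=t["d"];hsv=cv2.cvtColor(p,cv2.COLOR_RGB2HSV)
    m=cv2.inRange(hsv,(0,120,80),(8,255,255))|cv2.inRange(hsv,(172,120,80),(180,255,255))
    x0,y0,x1,y1=(155,180,215,240) if n=="top" else (305,145,345,205)
    k=np.zeros_like(m);k[y0:y1,x0:x1]=m[y0:y1,x0:x1]
    ys,xs=np.where(k);px=np.c_[xs,ys];P=depthpts(n,px,d);s=(P[:,2]>.1)&(P[:,2]<.14)
    if s.sum():
        print(n,s.sum(),P[s].mean(0).round(3),P[s].min(0).round(3),P[s].max(0).round(3),px[s].mean(0),plane(n,[px[s].mean(0)],.122).round(3))
        print(cv2.minAreaRect(P[s][:,:2].astype(np.float32)))
c=np.array([.522,.258]);a=np.radians(-24.3);x=np.array([np.cos(a),np.sin(a)]);print("pred bar",c-.037*x)
E
```

```text
top 91 [0.488 0.273 0.125] [0.471 0.246 0.116] [0.504 0.301 0.134] [175.05494505 215.71428571] [[0.488 0.273 0.122]]
((0.48758864402770996, 0.27313748002052307), (0.06054563447833061, 0.016634805127978325), 64.65383911132812)
scene 86 [0.492 0.271 0.123] [0.472 0.244 0.112] [0.509 0.299 0.129] [325.45348837 156.86046512] [[0.491 0.271 0.122]]
((0.4905525743961334, 0.27141180634498596), (0.05862756818532944, 0.018165960907936096), 62.83267593383789)
pred bar [0.48827808 0.27322603]
```

Emit:
send_rows([
  [-0.043,-0.027,0],
  [-0.043,-0.027,0],
  [-0.043,-0.027,0],
  [-0.043,-0.027,0],
  [-0.043,-0.027,0],
  [-0.043,-0.027,0],
  [-0.043,-0.027,0],
  [-0.043,-0.027,0],
], gripper=[1,1,1,1,1,1,1,1], spin=[0,0,0,0,0,0,0,0])

```text
clock: 1.1
eef_pos: [0.4493, 0.2896, 0.2346]
tool_rot: [[-0.962, 0.272, -0.005], [0.272, 0.962, -0.003], [0.004, -0.004, -1.0]]
contact_force: [-0.1, 0.6, -0.2]
opening: 0.0104
```

Emit:
send_rows([
  [0,0,0.03],
  [0,0,0.04],
  [0,0,0.04],
  [0,0,0.018],
  [0,0,0],
], gripper=[1,1,1,1,1], spin=[0.15,0,0,0,0])

```text
clock: 1.72
eef_pos: [0.4541, 0.2822, 0.1024]
tool_rot: [[-0.903, 0.429, -0.003], [0.429, 0.903, -0.005], [0.0, -0.006, -1.0]]
contact_force: [-0.7, -0.1, -0.5]
opening: 0.0006
```

Emit:
send_rows([
  [-0.012,0,-0.001],
  [-0.012,0,-0.001],
  [-0.012,0,-0.001],
  [-0.012,0,-0.001],
  [-0.012,0,-0.001],
  [-0.012,0,0],
  [-0.012,0,0],
  [0,0,0],
], gripper=[1,1,1,1,1,1,1,1], spin=[0,0,0,0,0,0,0,0])

```text
clock: 2.72
eef_pos: [0.533, 0.2461, 0.1105]
tool_rot: [[-0.903, 0.429, -0.007], [0.429, 0.903, -0.001], [0.006, -0.004, -1.0]]
contact_force: [-0.5, 1.0, 3.6]
opening: 0.0004
```

Emit:
send_rows([
  [0.02,0,0],
  [0.015,0,-0.02],
  [0,0,-0.045],
  [0,0,-0.045],
  [0,0,-0.02],
  [0,0,0],
], gripper=[1,1,0,0,0,0], spin=[0,0,0,0,0,0])

```text
clock: 3.48
eef_pos: [0.5043, 0.2598, 0.2434]
tool_rot: [[-0.903, 0.43, -0.006], [0.43, 0.903, -0.003], [0.004, -0.005, -1.0]]
contact_force: [-0.9, 0.1, -0.6]
opening: 0.0385
```

```bash
python3 - <<'E'
from plant import status,cams
import cv2,numpy as np
from h import *
for n in("top","scene"):
    p,d=cams.get_image(n);cv2.imwrite(f"pics/{n}1.png",p[:,:,::-1]);np.savez(f"{n}1.npz",p=p,d=d)
    hsv=cv2.cvtColor(p,cv2.COLOR_RGB2HSV)
    m=cv2.inRange(hsv,(0,120,80),(8,255,255))|cv2.inRange(hsv,(172,120,80),(180,255,255))
    x0,y0,x1,y1=(155,175,215,240) if n=="top" else (300,145,350,215)
    k=np.zeros_like(m);k[y0:y1,x0:x1]=m[y0:y1,x0:x1]
    ys,xs=np.where(k);px=np.c_[xs,ys];P=depthpts(n,px,d);s=(P[:,2]>.1)&(P[:,2]<.15)
    print(n,s.sum(),np.median(P[s],0).round(3))
a=cv2.resize(cv2.imread("pics/scene1.png")[120:240,200:360],(640,480));cv2.imwrite("pics/crop1.png",a)
E
```

```text
top 94 [0.554 0.242 0.125]
scene 88 [0.56  0.241 0.124]
```

View pics/crop1.png

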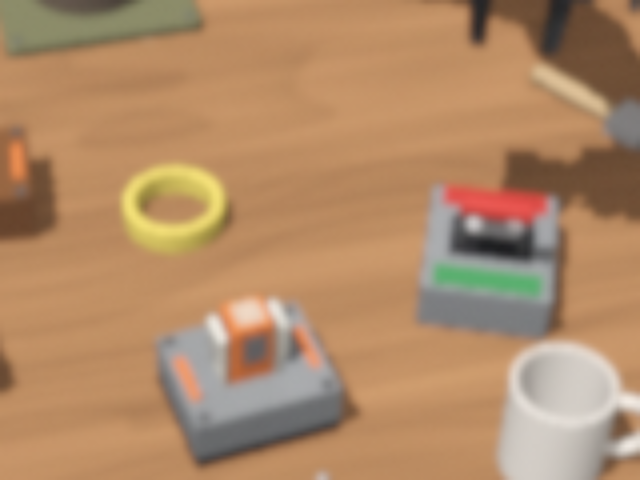

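The handle is at off: the bar measures (0.556, 0.242) against a predicted (0.556, 0.243). Next I'll move over the orange carrier.

Emit:
send_rows([
  [-0.032,-0.028,0],
  [-0.032,-0.028,0],
  [-0.032,-0.028,0],
  [-0.032,-0.028,0],
  [-0.032,-0.028,0],
  [-0.032,-0.028,0],
  [0,0,0],
  [0,0,0],
  [0,0,0],
  [0,0,0],
  [0,0,0],
], gripper=[0,0,0,0,0,0,0,0,0,0,0], spin=[0,0,0,0,0,0,-0.14,-0.14,-0.14,-0.14,0])

```text
clock: 4.95
eef_pos: [0.5995, 0.0136, 0.2205]
tool_rot: [[-0.99, -0.134, -0.042], [-0.134, 0.991, -0.011], [0.043, -0.006, -0.999]]
contact_force: [0.4, -0.3, 0.4]
opening: 0.0883
```

```bash
python3 - <<'E'
from plant import status,cams
import cv2,numpy as np
from h import *
c=cams.camera_params("wrist")
p,d=cams.get_image("wrist");cv2.imwrite("pics/wrist2.png",p[:,:,::-1]);np.savez("wrist2.npz",p=p,d=d,T=c["world_from_camera"])
s=status.get_state();print(s["eef_pos"],s["tool_rot"],s["qpos"])
ys,xs=np.where(d>0);P=depthpts("wrist",np.c_[xs,ys],d,c)
for z,t in((.05,.004),(.106,.004),(.098,.004)):
    k=(abs(P[:,2]-z)<t)&(np.hypot(P[:,0]-.607,P[:,1]-.024)<(.085 if z<.06 else .05))
    if k.sum()>30:print(z,k.sum(),cv2.minAreaRect(P[k][:,:2].astype(np.float32)),np.median(P[k][:,2]))
E
```

```text
[0.59944813 0.01362332 0.22056318] [[-0.99019223 -0.13314804 -0.04231954]
 [-0.13277279  0.99107897 -0.01156997]
 [ 0.04348252 -0.00583761 -0.99903713]] [  7.0596776   40.97855413 -23.33360962  92.53867303  19.18455015
  53.06869089  74.17866134]
0.05 7757 ((0.6093212962150574, 0.022380422800779343), (0.10059269517660141, 0.12058907002210617), 6.074079513549805) 0.04976281558280121
0.106 1311 ((0.609179675579071, 0.02227247692644596), (0.03244614228606224, 0.03378889709711075), 4.951544761657715) 0.1061037975041631
0.098 486 ((0.6077600121498108, 0.02233252301812172), (0.030674751847982407, 0.055734556168317795), 6.601316452026367) 0.09756826780091263
```

View pics/wrist2.png

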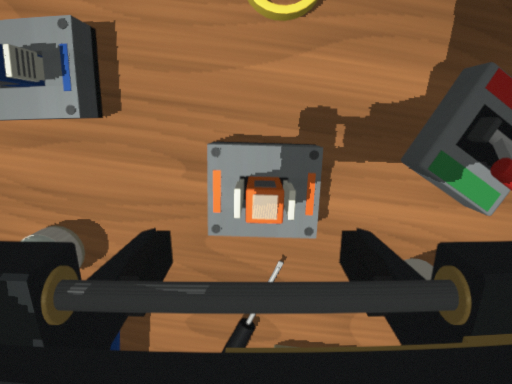

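Emit:
send_rows([
  [-0.011,0.009,0],
  [0,0,0],
  [-0.001,0,0.025],
  [-0.001,0,0.025],
  [-0.001,0,0.025],
  [0,0,0],
], gripper=[0,0,0,0,0,0], spin=[0.027,0,0,0,0,0])

```text
clock: 5.75
eef_pos: [0.6107, 0.0261, 0.1428]
tool_rot: [[-0.994, -0.1, -0.041], [-0.1, 0.995, -0.012], [0.042, -0.008, -0.999]]
contact_force: [-0.8, 0.5, 0.5]
opening: 0.088
```

```bash
python3 - <<'E'
from plant import status,cams
import cv2,numpy as np
from h import *
c=cams.camera_params("wrist")
p,d=cams.get_image("wrist");cv2.imwrite("pics/wrist3.png",p[:,:,::-1])
s=status.get_state();R=np.array(s["tool_rot"]);e=np.array(s["eef_pos"]);print(e,R)
ys,xs=np.where(d>0);P=depthpts("wrist",np.c_[xs,ys],d,c)
for z,t in((.05,.004),(.106,.003),(.098,.003)):
    k=(abs(P[:,2]-z)<t)&(np.hypot(P[:,0]-.608,P[:,1]-.023)<(.085 if z<.06 else .04))
    if k.sum()>30:print(z,k.sum(),cv2.minAreaRect(P[k][:,:2].astype(np.float32)),np.median(P[k][:,2]))
g=np.array([.6085,.0228,.079]);t=g+.019*R[:,2];print("tool delta",R.T@(t-e), "yaw y",np.degrees(np.arctan2(R[1,1],R[0,1])))
E
```

```text
[0.6117707  0.0263486  0.14403421] [[-0.9942213  -0.10030679 -0.03824339]
 [-0.09993165  0.99492665 -0.01160258]
 [ 0.03921318 -0.00771381 -0.99920109]]
0.05 12789 ((0.6089454293251038, 0.02227451652288437), (0.10003647208213806, 0.12111832201480865), 6.350839138031006) 0.04972155799251074
0.106 2476 ((0.6085107922554016, 0.022026486694812775), (0.031183747574687004, 0.03381795063614845), 5.9352922439575195) 0.106166781280635
0.098 866 ((0.6072564125061035, 0.022032640874385834), (0.030049048364162445, 0.05612006038427353), 5.278465747833252) 0.09749662678979334
tool delta [ 0.00105622 -0.00270087  0.08414851] yaw y 95.75700881228454
```

View pics/wrist3.png

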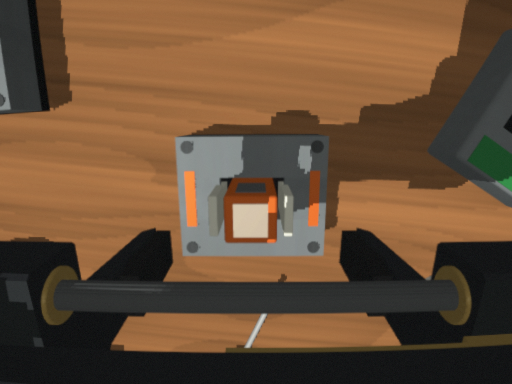

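Emit:
send_rows([
  [0.001,-0.0035,0.01],
  [0,0,0.02],
  [0,0,0.02],
  [0,0,0.02],
  [0,0,0.012],
  [0,0,0],
], gripper=[0,0,0,0,0,0], spin=[0,0,0,0,0,0])

```text
clock: 6.55
eef_pos: [0.6123, 0.0208, 0.064]
tool_rot: [[-0.995, -0.098, -0.028], [-0.097, 0.995, -0.012], [0.029, -0.009, -1.0]]
contact_force: [0.0, -0.5, -0.3]
opening: 0.088
```

```bash
python3 - <<'E'
from plant import status
import numpy as np
s=status.get_state();R=np.array(s["tool_rot"]);e=np.array(s["eef_pos"]);print(e,R,s["contact_force"])
g=np.array([.6085,.0223,.079]);t=g+.019*R[:,2];print("tool delta",R.T@(t-e), "up in tool",R.T@[0,0,1])
E
```

```text
[0.61228357 0.02075855 0.0640416 ] [[-0.99482855 -0.09762778 -0.02801726]
 [-0.09733758  0.99518446 -0.01154478]
 [ 0.02900943 -0.00875795 -0.99954077]] [ 0.03221718 -0.46622263 -0.33971786]
tool delta [0.0040479  0.0017724  0.00413668] up in tool [ 0.02900943 -0.00875795 -0.99954077]
```

Now a small correction, then close with a firm 35 N grip.

Emit:
send_rows([
  [0.004,0.0017,0.004],
  [0,0,0],
  [0,0,0],
  [0,0,0],
  [0,0,0],
  [0,0,0],
  [0,0,0],
  [0,0,0],
  [0,0,0],
  [0,0,0],
], gripper=[0,0,0.5,1,1,1,1,1,1,1], spin=[0,0,0,0,0,0,0,0,0,0], newtons=35)

```text
clock: 7.8
eef_pos: [0.6095, 0.0223, 0.063]
tool_rot: [[-0.995, -0.097, -0.024], [-0.097, 0.995, -0.011], [0.025, -0.009, -1.0]]
contact_force: [-0.6, -0.9, 1.2]
opening: 0.0426
```

```bash
python3 - <<'E'
from plant import status,cams
import numpy as np,cv2
p,d=cams.get_image("scene");cv2.imwrite("pics/s4.png",cv2.resize(p[120:240,200:360,::-1],(640,480)))
s=status.get_state();print({k:np.round(v,3).tolist() for k,v in s.items()})
E
```

```text
{'clock': 7.85, 'qpos': [2.767, 53.225, -17.099, 97.603, 25.383, 34.556, 66.208], 'qvel': [0.146, 0.05, -0.005, 0.085, 0.036, 0.019, -0.057], 'tau': [-0.052, -55.778, -3.03, -9.637, 0.024, 0.049, -0.01], 'eef_pos': [0.61, 0.022, 0.063], 'tool_rot': [[-0.995, -0.097, -0.024], [-0.097, 0.995, -0.011], [0.025, -0.009, -1.0]], 'contact_force': [-0.46, 0.536, 1.101], 'ft_torque': [0.046, 0.089, -0.01], 'opening': 0.042}
```

View pics/s4.png

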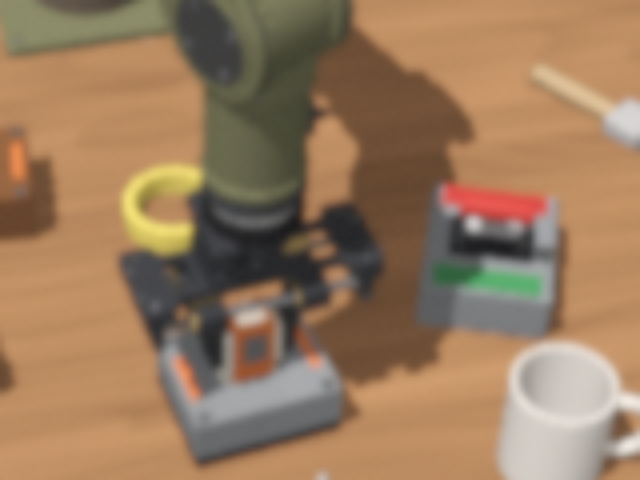

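Emit:
send_rows([
  [0,0,0],
  [0,0,-0.005],
  [0,0,-0.008],
  [0,0,-0.008],
  [0,0,-0.008],
  [0,0,0],
], gripper=[1,1,1,1,1,1], spin=[0,0,0,0,0,0])

```text
clock: 8.6
eef_pos: [0.6101, 0.0225, 0.0937]
tool_rot: [[-0.995, -0.097, -0.024], [-0.097, 0.995, -0.011], [0.025, -0.009, -1.0]]
contact_force: [0.7, 0.7, -2.1]
opening: 0.0421
```

```bash
python3 - <<'E'
from plant import status,cams
import numpy as np,cv2
p,d=cams.get_image("scene");cv2.imwrite("pics/s5.png",cv2.resize(p[120:240,200:360,::-1],(640,480)))
s=status.get_state();print({k:np.round(v,3).tolist() for k,v in s.items()})
E
```

```text
{'clock': 8.65, 'qpos': [3.457, 50.726, -18.393, 96.93, 24.177, 37.883, 67.252], 'qvel': [-0.071, 0.597, 0.292, 0.411, 0.068, -0.138, -0.076], 'tau': [0.008, -57.077, -3.471, -10.949, -0.014, 0.209, 0.007], 'eef_pos': [0.61, 0.022, 0.093], 'tool_rot': [[-0.995, -0.097, -0.025], [-0.097, 0.995, -0.011], [0.026, -0.009, -1.0]], 'contact_force': [0.44, -1.042, -1.657], 'ft_torque': [0.064, -0.082, -0.018], 'opening': 0.043}
```

View pics/s5.png

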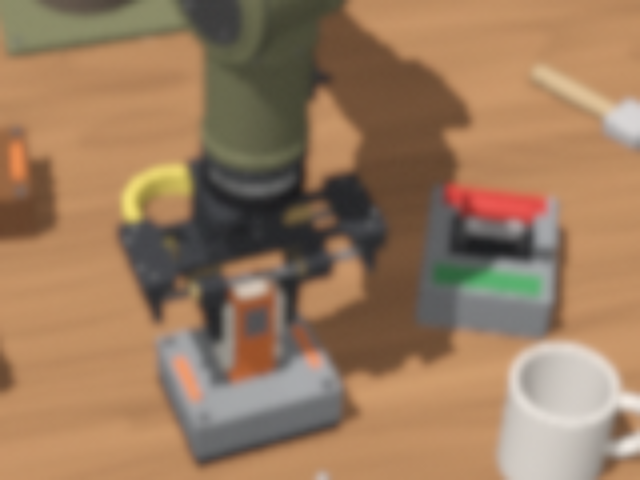

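The carrier has come up with the gripper. I'll carry on lifting to about z = 0.225.

Emit:
send_rows([
  [0,0,-0.008],
  [0,0,-0.012],
  [0,0,-0.014],
  [0,0,-0.014],
  [0,0,-0.014],
  [0,0,-0.014],
  [0,0,-0.014],
  [0,0,-0.014],
  [0,0,-0.014],
  [0,0,-0.01],
  [0,0,0],
  [0,0,0],
], gripper=[1,1,1,1,1,1,1,1,1,1,1,1], spin=[0,0,0,0,0,0,0,0,0,0,0,0])

```text
clock: 10.15
eef_pos: [0.6129, 0.024, 0.2308]
tool_rot: [[-0.995, -0.097, -0.024], [-0.097, 0.995, -0.011], [0.025, -0.009, -1.0]]
contact_force: [0.3, 0.4, -2.5]
opening: 0.0424
```

Emit:
send_rows([
  [0,0,0],
  [0,0,0],
  [0,0,0],
  [0,0,0],
], gripper=[1,1,1,1], spin=[0,0,0,0])

```text
clock: 10.65
eef_pos: [0.6121, 0.0238, 0.2293]
tool_rot: [[-0.995, -0.098, -0.027], [-0.097, 0.995, -0.012], [0.028, -0.009, -1.0]]
contact_force: [-0.4, 0.0, -2.5]
opening: 0.0423
```

```bash
python3 - <<'E'
from plant import status,cams
import numpy as np,cv2
from h import *
p,d=cams.get_image("scene");cv2.imwrite("pics/s6.png",cv2.resize(p[80:260,140:380,::-1],(800,600)))
hsv=cv2.cvtColor(p,cv2.COLOR_RGB2HSV);m=cv2.inRange(hsv,(3,130,80),(18,255,255))
ys,xs=np.where(m>0);P=depthpts("scene",np.c_[xs,ys],d)
k=(np.hypot(P[:,0]-.61,P[:,1]-.022)<.035)&(P[:,2]>.08);print(k.sum(),P[k].min(0),P[k].max(0))
s=status.get_state();print({k:np.round(v,3).tolist() for k,v in s.items()})
p,d=cams.get_image("top");cv2.imwrite("pics/t6.png",p[:,:,::-1])
E
```

```text
202 [0.61632818 0.00607882 0.17693514] [0.63129467 0.03988264 0.27288379]
{'clock': 10.7, 'qpos': [5.741, 40.912, -22.788, 90.547, 18.679, 54.043, 72.05], 'qvel': [0.0, -0.135, -0.02, 0.005, -0.068, 0.113, 0.025], 'tau': [-0.01, -53.866, -3.942, -15.215, 0.002, 0.209, 0.001], 'eef_pos': [0.612, 0.024, 0.229], 'tool_rot': [[-0.995, -0.098, -0.027], [-0.097, 0.995, -0.012], [0.028, -0.009, -1.0]], 'contact_force': [0.389, 0.096, -2.48], 'ft_torque': [0.054, -0.061, 0.049], 'opening': 0.042}
```

View pics/s6.png

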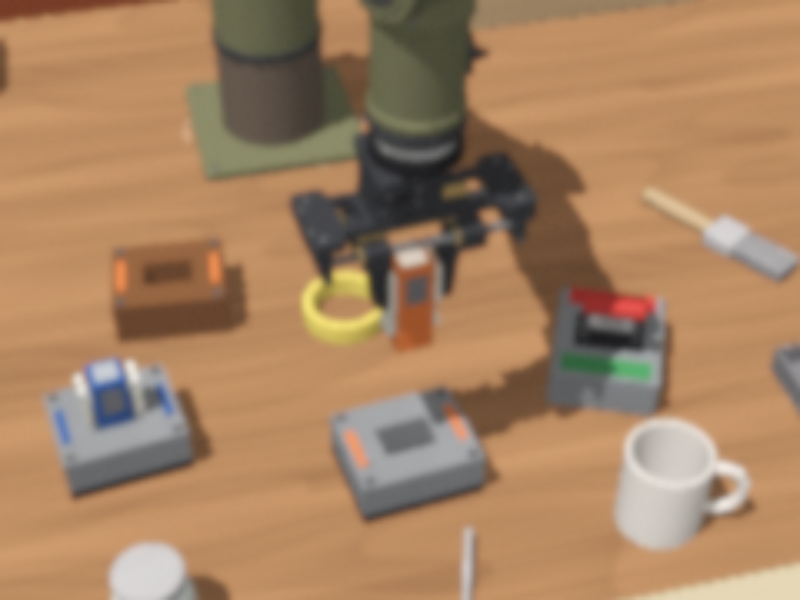

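View pics/t6.png

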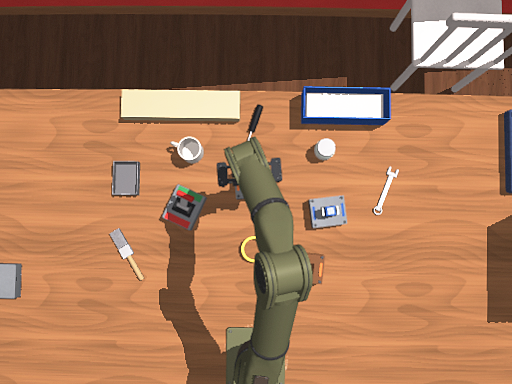

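The carrier's foot is at z≈0.177, about 127 mm above the holder's top. The 42 mm opening says both catches are fully in, the handle is over the green end, and the blue carrier is seated. Handing in.

```bash
python3 -c "
from plant import workorder
print(workorder.hand_in())"
```

```text
the job is handed in; nothing more can be done
None
```

I flipped the isolator to off, then pinched the orange carrier by both catches with a 35 N grip, lifted it out and handed in with it held up. This took about 10.7 s of the 48 s allowed.

**Last checks:**
- **Isolator:** right after the flip, two camera views put the bar centre at (0.554, 0.242) and (0.560, 0.241), against (0.556, 0.243) expected for off. I did not measure it again at the end, but the final picture shows the bar still over at that end.
- **Carrier:** its foot is at about z = 0.177, roughly 127 mm above the holder's top, and it hangs free.
- **Bystanders:** the blue carrier is still seated. The loose items look unmoved in the final pictures, though I did not measure them and the arm partly hides the tape roll and the screwdriver.

**Readings that did not match:**
- **Finger opening:** it reads 42 mm where fully pinched catches should give 46 mm. I put this down to give in the pads or the fingers, and read it as both catches being fully in. The catch positions themselves were not measured.
- **Wrist force:** it shows about 2.5 N down, against 1.5 N for the carrier's weight. The reading also jitters by up to about 1 N.
- **Tool tilt:** the tool was tilted about 1.5–2.5° during the grasp and lift, mostly about the jaw axis. The carrier came out without catching.

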